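# Tip the standing board over and lay it along the saw fence

## Task

The tallest and slimmest of the three wooden offcuts stands on end in front of the aluminium fence. Push it over sideways with the fingertips so that it falls flat on the table on its broad face, then push it across until its whole long edge lies snug against the fence, not sticking out past either end of the fence. Do it all by gentle pushing: do not pinch, lift or carry the board, and leave everything else on the table where it is.

Things in the scene. Friction and masses are not known exactly. Their poses are not given: they have to be found in the camera images.
- board: slim spruce offcut, the tallest, 34 x 160 x 19 mm (x width, y length, z thickness), about 50 g, loose. Starts on end, y up, broad faces looking along the fence within 17 degrees, 50 to 75 mm (centre) off its front face. Leaned some 7 degrees it falls by itself. Origin at the centre of one broad face (z = 0; the other is at z = +19 mm)
- board_mid (a point): centre of the board's volume; its height is 80 mm standing and 9.5 mm lying flat
- board_head (a point): centre of the board's end face that is up at the start (80 mm from board_mid along the board's +y)
- board_foot (a point): centre of the board's end face that is down at the start (80 mm from board_mid along the board's -y)
- fence: aluminium fence profile, 420 mm long (x), 115 mm deep (y), 64 mm high (z), fixed to the table, running away from the robot. Origin at the centre of its underside; x runs along it, +y points out of its front face, to the robot's left. The front face is flat and upright at y = +57.5 mm; the board is best tipped towards the robot
- pine_block: pine offcut 45 x 120 x 28 mm, loose, standing on end on the table; a bystander. Origin at the middle of one broad face; y runs up its length
- oak_block: oak offcut 50 x 85 x 22 mm, loose, standing on end on the table; a bystander. Origin at the middle of one broad face; y runs up its length
- screw_box: grey flat sheet-metal tin with a closed lid, 80 x 113 x 36 mm, loose; a bystander. Origin under its centre
- masking_tape: roll of masking tape lying flat, 109 mm across, 19 mm high, loose; a bystander. Origin under its centre
- knob_screw: small knob screw standing upright, 19 mm across, 28 mm high, loose; a bystander to the left of the board. Origin under its centre
There are look-alikes about, which are no part of the job. What is shaped like the board but purple or turquoise is not meant.

How it is judged:
By the outcome, as a careful person would: the job done as asked, in the order asked, and still so for the second after the job is handed in, with the robot touching nothing.
It also fails if it takes over 43 s, if anything falls off the work surface, if the arm or the gripper's body presses on something with over 40 N, if the wrist force passes 120 N, or if a joint passes its speed limit or range.

## Robot

A 7-joint arm with a two-finger parallel gripper is mounted at the origin on the work surface; the furniture and walls round the work are solid. World frame = base frame: x ahead of the robot, y to its left, z up, the work surface at z = 0. Lengths are in m, angles in degrees, forces in N, time in s.
With the tool pointing down it reaches from about 0.35 to 0.9 m from the base axis. Payload 19.9 kg.
Tool frame: the origin (TCP) lies at the very end of the fingers, on their centre line; the grasp point (between the pads) lies 19 mm behind it; z points along the fingers, y is the line along which they close (so a half turn about z gives the same grasp; the last joint's range is limited). The gripper opens to 85 mm and grips with 20 to 120 N. Pads are 22 mm wide; open, the fingers measure 114 mm over their backs; the gripper's body (76 mm by 85 mm) begins 54 mm behind the grasp point. The pads swing forward as they close: fully open they stand 13 mm farther back than shut.
Start: joints at [70.044, 23.915, -0.59, 92.452, 0.269, 63.638, -3.037], TCP at [0.189, -0.596, 0.231] pointing down, gripper open.
Joint ranges: [-161.28, 161.28], [-22.2, 115.67], [-73.04, 71.86], [3.21, 147.25], [-68.34, 248.33], [10.77, 114.83], [-161.83, 161.83]. Speed limits (degrees/s): [108.29, 108.29, 136.94, 136.94, 172.46, 172.46, 172.46].

## Interface

Orientations are given as [roll, pitch, yaw] about the fixed x, y, z axes, in that order (R = Rz(yaw) Ry(pitch) Rx(roll)).
In Python, from workcell import telemetry, optics, job_done, models gives the robot as it stands.
- The arm moves only by the shell command python3 -m inch 'ROWS' [FORCE]. ROWS is JSON, one flat list of numbers, 7 for each row, row after row: the turn, a rotation vector about the tool's x, y, z in degrees, then the shift along the tool's x, y, z in mm, then the opening, from 0 (shut) to 1 (fully open). A call has 1 to 10 rows; each row shifts and turns the commanded pose from where the row before left it, along the tool's axes as they then stand; what a row does not reach is not made up. A row lasts 1/10 s, in which the tool goes at most 50 mm and 8.59 degrees, less where a joint would pass 70% of its speed; a pose out of reach is approached as far as the arm can. A call is refused whole if a number of a shift passes 50 or a number of a turn 8.59, either way. A call with a gripper value outside its range is refused whole. The fingers move at their own pace and stop on an object; FORCE is the grip in N (left out, the last holds). Time passes only in rows, so rows that do not move let the fingers close. It gives the time, the measured TCP pose, the force, the opening and the grip force at its end, in the units of the state.
- telemetry.sense(): the state, without advancing time (a new reading comes with each control period).
- optics.read_camera(name): name is "side" or "top" or "wrist"; returns a dict with "image" (420x560x3 uint8, red, green, blue), "K" (3x3 intrinsics, pixels), "world_to_cam" (4x4, takes a point from world to camera coordinates). Camera axes: x right, y up, looking along -z (the intrinsics and any distortion apply to the point x, -y, -z); pixel columns grow to the right and rows downward; lengths in m; the calibration is good to about 2 mm. The wrist camera is an equidistant fisheye: a pixel r from the principal point sees the ray r / f radians off the axis. A picture is of the moment at which its call begins. There is no depth.
- job_done(): hands the job in; it is judged then, once.
Trained networks look in the newest picture that a camera, given by its name, has taken for a name from the list of things; names that differ only in an ending like _2 or _b are one class to them, and where a whole thing is asked for, a point or a joint stands for the part that bears it (a point fixed in the world has none). Each returns a list of dicts, best first, with "conf" (0 to 1); they miss things now and then, are a little off and sometimes report something else, mostly with a low value. They report only what shows in the picture. A call takes as long as a camera call. They do not tell look-alikes from the thing itself.
- models.recognise(camera, target): "xyz" ([x, y, z] in m, in world coordinates, good to about 4 mm: the middle of the surface that is visible of it).
- models.pinpoint(camera, target): "xyz" ([x, y, z] in m, in world coordinates, good to about 4 mm: a listed point, or the origin of a listed thing).
The state is a dict: "clock": time; "joint_positions": joint angles; "dq": joint speeds; "tau": joint torques, N m; "tool_pos": TCP position; "tool_rot": TCP orientation; "contact_force": force on the tool from outside, world axes, zero at the start; "wrist_torque": the same for the moment, N m; "width": finger opening in m; "gripper_force": force on a finger pad.
Only numpy, scipy, OpenCV 4.12 (cv2) and the standard library are available. Lean on these libraries where they do the work, as an engineer would, in place of code of your own. Each camera call takes 0.05 s, during which the arm holds its last target. There are 200 camera calls.

## Working session

There is one attempt and no reset: what is moved stays moved. The work goes in short steps, Python scripts to look and compute and a shell command to move; the robot and the scene stay as the last step left them, time stands still between calls to the robot, and variables do not carry over. Pictures are saved under pics/ and viewed, at most 10 in all, crops included, and the job is handed in when it is done.

```bash
mkdir -p pics
python3 - <<'E'
from workcell import telemetry, optics, models
import cv2,numpy as np
ims=[]
for c in ("side","top"):
    d=optics.read_camera(c); cv2.imwrite(f"pics/{c}0.png",d["image"][:,:,::-1])
    print(c,np.round(d["K"],1).tolist(),np.round(d["world_to_cam"],3).tolist())
    for t in ("board","board_mid","board_head","board_foot","fence","pine_block","oak_block","knob_screw","screw_box","masking_tape"):
        print(t,[(np.round(r["xyz"],3).tolist(),round(r["conf"],2)) for r in models.pinpoint(c,t)][:3])
s=telemetry.sense();print(s["clock"],s["tool_pos"],s["tool_rot"],s["width"],s["contact_force"])
E
```

```text
side [[439.6, 0.0, 276.7], [0.0, 439.6, 213.3], [0.0, 0.0, 1.0]] [[-0.943, -0.333, -0.02, 0.45], [0.127, -0.414, 0.901, -0.187], [-0.309, 0.847, 0.433, -0.866], [0.0, 0.0, 0.0, 1.0]]
board [([0.484, 0.216, 0.078], 0.98), ([0.64, 0.134, 0.079], 0.8), ([0.641, 0.184, 0.078], 0.8)]
board_mid [([0.635, 0.124, 0.081], 0.91), ([0.486, 0.212, 0.083], 0.75), ([0.542, 0.103, 0.08], 0.73)]
board_head [([0.646, 0.12, 0.157], 0.81), ([0.573, -0.134, 0.16], 0.77), ([0.486, 0.207, 0.16], 0.76)]
board_foot [([0.651, 0.195, 0.002], 0.92), ([0.569, -0.135, -0.002], 0.89), ([0.534, 0.105, 0.078], 0.68)]
fence [([0.414, -0.012, -0.001], 0.82), ([0.472, -0.276, 0.041], 0.67)]
pine_block [([0.575, -0.28, 0.057], 0.81), ([0.547, 0.105, 0.081], 0.34)]
oak_block [([0.47, -0.278, 0.044], 0.66)]
knob_screw [([0.573, -0.281, 0.06], 0.62), ([0.413, -0.012, -0.002], 0.53), ([0.575, 0.163, -0.0], 0.42)]
screw_box [([0.358, 0.236, 0.002], 0.57)]
masking_tape [([0.348, -0.306, 0.003], 0.92), ([0.543, 0.1, 0.164], 0.38)]
top [[443.1, 0.0, 278.6], [0.0, 443.1, 210.4], [0.0, 0.0, 1.0]] [[0.021, -1.0, 0.011, -0.025], [
[... 225 characters left out ...]
 ([0.641, 0.124, 0.076], 0.84), ([0.652, 0.194, 0.079], 0.84)]
board_head [([0.487, 0.21, 0.164], 0.8), ([0.645, 0.127, 0.155], 0.71), ([0.539, 0.101, 0.159], 0.69)]
board_foot [([0.644, 0.121, 0.0], 0.92), ([0.487, 0.211, 0.005], 0.88), ([0.543, 0.107, 0.0], 0.67)]
fence [([0.418, -0.012, 0.003], 0.63), ([0.54, 0.101, 0.162], 0.31)]
pine_block [([0.57, -0.282, 0.056], 0.62)]
oak_block [([0.47, -0.278, 0.048], 0.81)]
knob_screw [([0.578, 0.161, 0.006], 0.6)]
screw_box [([0.363, 0.234, -0.002], 0.84)]
masking_tape [([0.569, -0.281, 0.058], 0.39)]
1.1 [ 0.18876034 -0.59579347  0.23124006] [-1.79993961e+02  1.41000107e-03  1.75786056e+01] 0.0854365986921651 [-0.44164725 -0.22749484 -0.61018083]
```

View pics/side0.png

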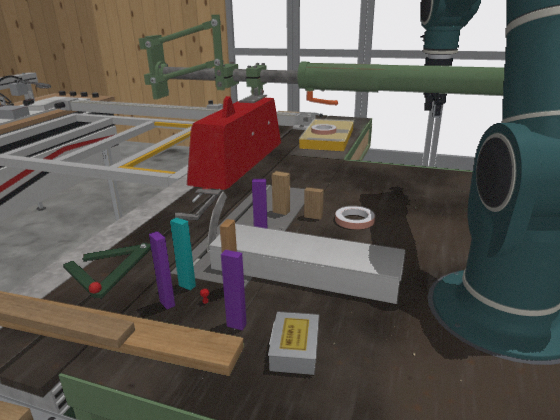

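View pics/top0.png

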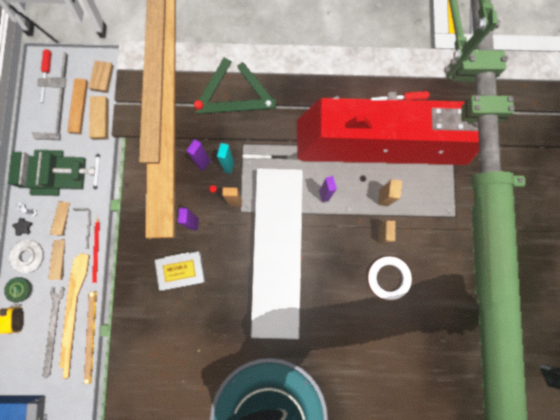

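Candidates shaped like the board: purple at side (162,270), purple (233,290), purple (260,205), turquoise (182,255), and the spruce-coloured one at side (228,237) / top (231,196), in front of the fence. The spruce one fits because of its wood colour and its place about 58 mm off the fence face. I'll confirm this in a crop, and check the overhead pipe as well.

Run:
```python
import cv2,numpy as np
a=cv2.imread("pics/top0.png")[135:345,175:315]; b=cv2.imread("pics/side0.png")
A=cv2.resize(a,(400,600),interpolation=cv2.INTER_CUBIC)
B=cv2.resize(b[205:330,140:307],(400,300),interpolation=cv2.INTER_CUBIC)
C=cv2.resize(b[0:172,280:510],(400,300),interpolation=cv2.INTER_CUBIC)
cv2.imwrite("pics/crop.png",np.hstack([A,np.vstack([B,C])]))
```

```text
(no output)
```

View pics/crop.png

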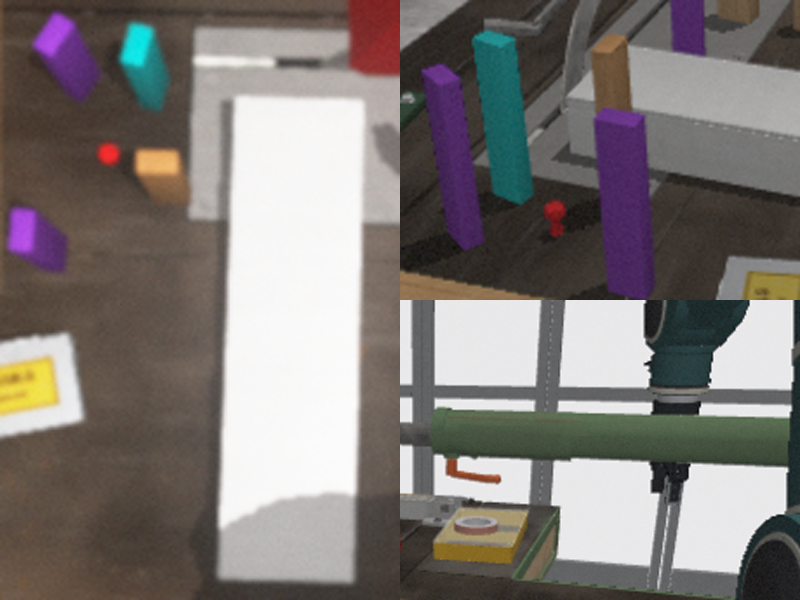

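The crop confirms the spruce board at top (231,192). The red knob is beside it at top (213,188), and a green overhead pipe passes between the gripper and the work. Next: pipe, fence and board geometry.

```bash
cat > h.py <<'E'
import numpy as np
from workcell import optics
def ray(d,u,v):
    K=np.array(d["K"]);W=np.array(d["world_to_cam"]);R=W[:3,:3]
    c=np.array([(u-K[0,2])/K[0,0],-(v-K[1,2])/K[1,1],-1.])
    return -R.T@W[:3,3],R.T@c
def atz(d,u,v,z):
    o,r=ray(d,u,v); return o+r*(z-o[2])/r[2]
def line(dt,a,b,ds,c,e):   # 3D line from its images in two views
    P=[]
    for d,p,q in((dt,a,b),(ds,c,e)):
        o,r=ray(d,*p);n=np.cross(r,ray(d,*q)[1]);n/=np.linalg.norm(n);P.append((n,n@o))
    return P
E
python3 - <<'E'
from h import *
np.set_printoptions(precision=3,suppress=True)
t=optics.read_camera("top");s=optics.read_camera("side")
print("cams",ray(t,0,0)[0],ray(s,0,0)[0])
print("fence front far/near, back far/near")
for p in((256.9,169),(251.7,338),(302,169.3),(299.3,338.7)):print(atz(t,*p,.064))
print("board top")
for p in((222.3,187.5),(237.3,187.5),(238.7,195.9),(224,196.3)):print(atz(t,*p,.16))
def show(name,*a):
    P=line(*a)
    for x in(0.,.2,.4,.6,.8):
        A=np.array([n[1:] for n,_ in P]);b=np.array([k-n[0]*x for n,k in P]);print(name,x,np.linalg.solve(A,b))
show("pipe top edge",t,(494,180),(500,400),s,(305,75),(505,80))
show("red bottom",t,(300,160),(476,164),s,(190,180),(193,182))
E
```

```text
cams [ 0.342 -0.005  1.172] [0.181 0.807 0.552]
fence front far/near, back far/near
[0.622 0.044 0.064]
[0.201 0.045 0.064]
[ 0.623 -0.072  0.064]
[ 0.202 -0.07   0.064]
board top
[0.551 0.119 0.16 ]
[0.552 0.084 0.16 ]
[0.532 0.08  0.16 ]
[0.53  0.114 0.16 ]
pipe top edge 0.0 [-0.394  0.375]
pipe top edge 0.2 [-0.4    0.373]
pipe top edge 0.4 [-0.407  0.37 ]
pipe top edge 0.6 [-0.414  0.368]
pipe top edge 0.8 [-0.42   0.366]
red bottom 0.0 [3.273 2.401]
red bottom 0.2 [2.219 1.68 ]
red bottom 0.4 [1.165 0.959]
red bottom 0.6 [0.111 0.237]
red bottom 0.8 [-0.943 -0.484]
```

Findings:
- The fence front face is at y≈0.0445, with x from 0.20 to 0.62 and yaw ≈ 0.
- The board is at (0.541, 0.099), yawed about 7°.
- The pipe is at y≈-0.40 with its top at z≈0.40, so I go over it. First I rise and close the fingers, then turn to yaw 90.

```bash
python3 -m inch '[0,0,0,0,0,-40,0, 0,0,0,0,0,-45,0, 0,0,0,0,0,-45,0, 0,0,0,0,0,-45,0, 0,0,0,0,0,-45,0, 0,0,0,0,0,-40,0, 0,0,0,0,0,0,0]'
python3 -m inch '[0,0,-8.04,0,0,0,0, 0,0,-8.04,0,0,0,0, 0,0,-8.04,0,0,0,0, 0,0,-8.04,0,0,0,0, 0,0,-8.04,0,0,0,0, 0,0,-8.04,0,0,0,0, 0,0,-8.04,0,0,0,0, 0,0,-8.04,0,0,0,0, 0,0,-8.04,0,0,0,0, 0,0,0,0,0,0,0]'; python3 -c "
from workcell import telemetry as t;s=t.sense();print(s['joint_positions'])"
```

```text
clock: 1.9
tool_pos: [0.189, -0.5964, 0.497]
tool_rot: [179.6, -0.0, 17.6]
contact_force: [-0.1, -0.7, -0.4]
width: -0.0004
gripper_force: 0.0
clock: 2.9
tool_pos: [0.1887, -0.5958, 0.491]
tool_rot: [-180.0, -0.0, 90.1]
contact_force: [0.6, -0.6, -0.2]
width: 0.0001
gripper_force: 0.0
[ 76.73397099  18.41426748 -10.26142625  67.64005328   3.23028109
  94.24130045  67.31766315]
```

Next the transfer to (0.44,-0.20), then on to (0.59,0.10), with the height held.

```bash
python3 -m inch '[0,0,0,40,25,0,0, 0,0,0,40,25,0,0, 0,0,0,40,25,0,0, 0,0,0,40,25,0,0, 0,0,0,40,25,0,0, 0,0,0,40,25,0,0, 0,0,0,40,25,0,0, 0,0,0,40,25,0,0, 0,0,0,40,25,0,0, 0,0,0,36,25,0,0]'
python3 -m inch '[0,0,0,35,18,0,0, 0,0,0,35,18,0,0, 0,0,0,35,18,0,0, 0,0,0,35,18,0,0, 0,0,0,35,18,0,0, 0,0,0,35,18,0,0, 0,0,0,35,18,0,0, 0,0,0,35,18,0,0, 0,0,0,20,7,0,0, 0,0,0,0,0,0,0]'; python3 -c "
from workcell import telemetry as t;s=t.sense();print(s['joint_positions'])"
```

```text
clock: 3.9
tool_pos: [0.4398, -0.1979, 0.4915]
tool_rot: [180.0, 0.0, 89.7]
contact_force: [0.8, -1.0, 0.6]
width: -0.0001
gripper_force: 0.0
clock: 4.9
tool_pos: [0.5906, 0.103, 0.4904]
tool_rot: [-179.9, -0.1, 89.9]
contact_force: [0.5, -0.5, -0.2]
width: -0.0001
gripper_force: 0.0
[ 18.6182657   19.531062   -44.68324551  70.82821818  13.53225871
  94.92829071 -23.27274461]
```

```bash
python3 -m inch '[0,0,0,-4,0,40,0, 0,0,0,0,0,45,0, 0,0,0,0,0,45,0, 0,0,0,0,0,45,0, 0,0,0,0,0,45,0, 0,0,0,0,0,40,0, 0,0,0,0,0,35,0, 0,0,0,0,0,10,0, 0,0,0,0,0,0,0]'
python3 - <<'E'
from h import *
import cv2
a=optics.read_camera("side")["image"][190:330,130:330,::-1];b=optics.read_camera("wrist")["image"][:,:,::-1]
cv2.imwrite("pics/a1.png",np.vstack([cv2.resize(a,(430,300),interpolation=2),cv2.resize(b,(430,300))]))
E
```

```text
clock: 5.8
tool_pos: [0.5901, 0.0952, 0.1858]
tool_rot: [-179.9, 0.0, 89.8]
contact_force: [0.2, -0.4, 0.5]
width: 0.0003
gripper_force: 0.0
```

View pics/a1.png

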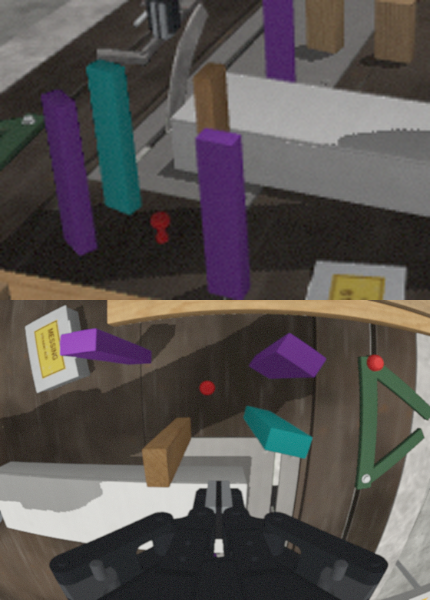

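The picture shows the shut fingers (wrist part, 218,490) between the board (165,455) and the turquoise one (280,432), clear of both. Now I descend and push gently in -x.

```bash
python3 -m inch '[0,0,0,4,0,20,0, 0,0,0,0,0,20,0, 0,0,0,0,0,15,0, 0,0,0,0,0,0,0]'; python3 -m inch '[0,0,0,0,-5,0,0, 0,0,0,0,-5,0,0, 0,0,0,0,-5,0,0, 0,0,0,0,-4,0,0, 0,0,0,0,-4,0,0, 0,0,0,0,-4,0,0, 0,0,0,0,-4,0,0, 0,0,0,0,-4,0,0]'
python3 - <<'E'
from workcell import optics,models
import numpy as np
for c in("side","wrist"):
    optics.read_camera(c)
    for t in("board_head","board_foot"):
        print(c,t,[(np.round(r["xyz"],3).tolist(),round(r["conf"],2)) for r in models.pinpoint(c,t)][:5])
E
```

```text
clock: 6.3
tool_pos: [0.5903, 0.0995, 0.1308]
tool_rot: [-179.9, 0.0, 89.9]
contact_force: [0.7, -0.9, 0.0]
width: -0.0
gripper_force: 0.0
clock: 7.1
tool_pos: [0.5552, 0.0998, 0.1313]
tool_rot: [-180.0, -0.0, 89.9]
contact_force: [-1.1, 0.0, -0.1]
width: -0.0003
gripper_force: 0.0
side board_head [([0.646, 0.191, 0.16], 0.88), ([0.53, 0.103, 0.162], 0.82), ([0.484, 0.205, 0.16], 0.74), ([0.57, -0.131, 0.16], 0.61), ([0.647, 0.12, 0.157], 0.59)]
side board_foot [([0.648, 0.193, -0.002], 0.95), ([0.642, 0.122, 0.001], 0.94), ([0.484, 0.208, 0.004], 0.7), ([0.57, -0.136, -0.001], 0.66), ([0.412, -0.008, -0.003], 0.43)]
wrist board_head [([0.527, 0.104, 0.164], 0.84), ([0.64, 0.122, 0.163], 0.74), ([0.487, 0.209, 0.155], 0.65), ([0.646, 0.194, 0.163], 0.56)]
wrist board_foot [([0.486, 0.21, 0.002], 0.92), ([0.644, 0.127, 0.002], 0.84), ([0.652, 0.19, -0.006], 0.67), ([0.546, 0.104, 0.001], 0.6)]
```

The head is now at x=0.53, so the board is leaning. I continue gently.

```bash
python3 -m inch '[0,0,0,0,-4,0,0, 0,0,0,0,-4,0,0, 0,0,0,0,-4,0,0, 0,0,0,0,-3,0,0, 0,0,0,0,0,0,0, 0,0,0,0,0,0,0, 0,0,0,0,0,0,0, 0,0,0,0,0,0,0, 0,0,0,0,0,0,0, 0,0,0,0,0,0,0]'
python3 - <<'E'
from workcell import optics,models
import numpy as np,cv2
for c in("side","wrist"):
    d=optics.read_camera(c)
    cv2.imwrite(f"pics/{c}2.png",d["image"][:,:,::-1])
    for t in("board_head","board_foot","board_mid"):
        print(c,t,[(np.round(r["xyz"],3).tolist(),round(r["conf"],2)) for r in models.pinpoint(c,t)][:5])
E
```

```text
clock: 8.4
tool_pos: [0.5405, 0.0998, 0.1312]
tool_rot: [-180.0, -0.0, 89.9]
contact_force: [0.3, -0.6, 0.7]
width: -0.0004
gripper_force: 0.0
side board_head [([0.482, 0.207, 0.162], 0.97), ([0.57, -0.137, 0.16], 0.84), ([0.372, 0.102, 0.014], 0.71), ([0.646, 0.122, 0.155], 0.7), ([0.647, 0.191, 0.164], 0.62)]
side board_foot [([0.571, -0.135, -0.001], 0.95), ([0.528, 0.103, 0.008], 0.92), ([0.649, 0.194, 0.001], 0.91), ([0.485, 0.205, 0.002], 0.89), ([0.641, 0.123, 0.004], 0.61)]
side board_mid [([0.648, 0.193, 0.078], 0.97), ([0.45, 0.103, 0.007], 0.86), ([0.562, -0.134, 0.08], 0.85), ([0.637, 0.122, 0.083], 0.72), ([0.36, 0.236, -0.0], 0.64)]
wrist board_head [([0.639, 0.122, 0.164], 0.97), ([0.484, 0.21, 0.157], 0.96), ([0.37, 0.102, 0.014], 0.92), ([0.648, 0.192, 0.166], 0.66)]
wrist board_foot [([0.652, 0.19, -0.003], 0.94), ([0.64, 0.124, 0.002], 0.83), ([0.485, 0.207, 0.001], 0.68), ([0.528, 0.104, 0.01], 0.61)]
wrist board_mid [([0.485, 0.209, 0.08], 0.95), ([0.454, 0.102, 0.01], 0.88), ([0.642, 0.122, 0.081], 0.86), ([0.649, 0.192, 0.081], 0.57)]
```

View pics/wrist2.png

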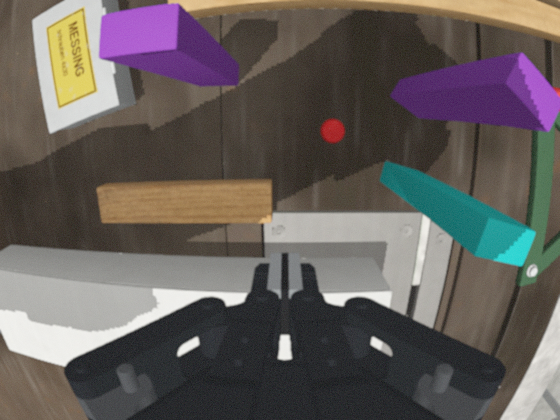

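The board lies flat: mid (0.451,0.102), parallel to the fence, at wrist (185,202). I move to its left side at x=0.415, since the purple look-alike at (0.485,0.208) calls for keeping the body away. Fingers go 0.6 open for a two-point push.

```bash
python3 -m inch '[0,0,0,0,-30,-10,0, 0,0,0,0,-40,0,0.3, 0,0,0,10,-40,0,0.6, 0,0,0,20,-16,0,0.6, 0,0,0,14,0,0,0.6, 0,0,0,0,0,0,0.6]'; python3 -m inch '[0,0,0,0,0,30,0.6, 0,0,0,0,0,30,0.6, 0,0,0,0,0,30,0.6, 0,0,0,0,0,25,0.6, 0,0,0,0,0,12,0.6, 0,0,0,0,0,5,0.6, 0,0,0,0,0,0,0.6, 0,0,0,0,0,0,0.6]';  python3 - <<'E'
from h import *
import cv2
a=optics.read_camera("side")["image"][200:350,130:330,::-1];b=optics.read_camera("wrist")["image"][:,:,::-1]
cv2.imwrite("pics/a3.png",np.vstack([cv2.resize(a,(400,300),interpolation=2),cv2.resize(b,(400,300))]))
E
```

```text
clock: 9.4
tool_pos: [0.4144, 0.1454, 0.1417]
tool_rot: [179.9, -0.0, 90.1]
contact_force: [-0.1, 0.4, -0.2]
width: 0.0515
gripper_force: 0.0
clock: 10.2
tool_pos: [0.4152, 0.1441, 0.0102]
tool_rot: [179.9, -0.0, 89.9]
contact_force: [0.1, 0.2, -0.1]
width: 0.0508
gripper_force: 0.0
```

View pics/a3.png

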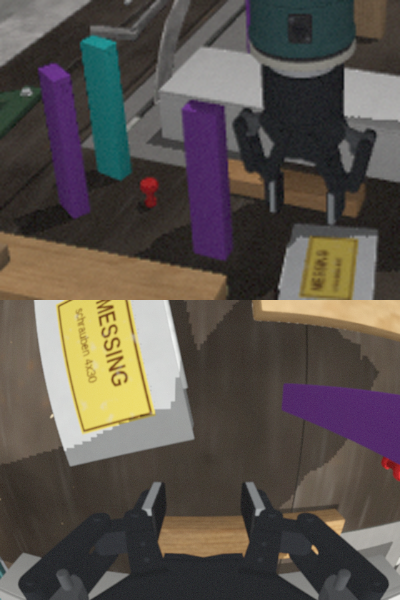

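The fingers straddle the board's left side, with the board behind them (side part 300,190) and nothing else disturbed. I lower a little more and push slowly towards the fence.

```bash
python3 -m inch '[0,0,0,0,0,5,0.6, 0,0,0,-4,0,0,0.6, 0,0,0,-4,0,0,0.6, 0,0,0,-4,0,0,0.6, 0,0,0,-4,0,0,0.6, 0,0,0,-4,0,0,0.6, 0,0,0,-4,0,0,0.6, 0,0,0,-4,0,0,0.6, 0,0,0,-4,0,0,0.6, 0,0,0,0,0,0,0.6]'
python3 - <<'E'
from workcell import optics,models
import numpy as np,cv2
for c in("side","top"):
    d=optics.read_camera(c)
    for t in("board_head","board_foot","board_mid"):
        print(c,t,[np.round(r["xyz"],3).tolist() for r in models.pinpoint(c,t) if r["xyz"][2]<.03])
E
```

```text
clock: 11.3
tool_pos: [0.4145, 0.1114, 0.0043]
tool_rot: [-180.0, 0.0, 89.9]
contact_force: [0.0, -0.1, 0.3]
width: 0.0513
gripper_force: 0.0
side board_head [[0.367, 0.08, 0.014], [0.452, 0.086, 0.007]]
side board_foot [[0.569, -0.135, -0.0], [0.648, 0.195, -0.002], [0.48, 0.209, 0.002], [0.53, 0.087, 0.011], [0.644, 0.123, 0.003]]
side board_mid [[0.453, 0.082, 0.008]]
top board_head []
top board_foot [[0.653, 0.191, 0.0], [0.564, -0.13, -0.003], [0.644, 0.123, 0.001], [0.489, 0.211, 0.002], [0.528, 0.091, 0.009]]
top board_mid []
```

The board follows (mid y 0.083, foot lagging a little). I back off 4 mm, centre on the board at x=0.452 and push on until contact.

```bash
python3 -m inch '[0,0,0,5,0,0,0.6, 0,0,0,0,19,0,0.6, 0,0,0,0,19,0,0.6, 0,0,0,-4,0,0,0.6, 0,0,0,-4,0,0,0.6, 0,0,0,-4,0,0,0.6, 0,0,0,-4,0,0,0.6, 0,0,0,-3,0,0,0.6, 0,0,0,-3,0,0,0.6, 0,0,0,0,0,0,0.6]'; python3 -m inch '[0,0,0,-2,0,0,0.6, 0,0,0,-1,0,0,0.6, 0,0,0,0,0,0,0.6]'
python3 - <<'E'
from workcell import optics,models
import numpy as np,cv2
for c in("side",):
    d=optics.read_camera(c)
    for t in("board_head","board_foot","board_mid"):
        print(c,t,[np.round(r["xyz"],3).tolist() for r in models.pinpoint(c,t) if r["xyz"][2]<.03])
E
```

```text
clock: 12.7
tool_pos: [0.4524, 0.0945, 0.0043]
tool_rot: [-180.0, 0.0, 89.9]
contact_force: [-0.1, 0.8, -1.2]
width: 0.0512
gripper_force: 0.0
clock: 13.0
tool_pos: [0.4525, 0.0918, 0.0043]
tool_rot: [-180.0, -0.0, 89.9]
contact_force: [0.4, 0.2, 0.2]
width: 0.0509
gripper_force: 0.0
side board_head [[0.366, 0.064, 0.015]]
side board_foot [[0.482, 0.207, 0.005], [0.64, 0.122, 0.001], [0.528, 0.065, 0.01], [0.649, 0.195, 0.0]]
side board_mid [[0.454, 0.063, 0.01]]
```

```bash
python3 -m inch '[0,0,0,-1,0,0,0.6, 0,0,0,0,0,0,0.6]'|grep -E "pos|force"; python3 -m inch '[0,0,0,-1,0,0,0.6, 0,0,0,0,0,0,0.6]'|grep -E "pos|force";python3 -m inch '[0,0,0,-1,0,0,0.6, 0,0,0,0,0,0,0.6]'|grep -E "pos|force"
```

```text
tool_pos: [0.4525, 0.0909, 0.0043]
contact_force: [-0.3, -0.1, -0.1]
gripper_force: 0.0
tool_pos: [0.4525, 0.0906, 0.0043]
contact_force: [-0.4, 5.5, -1.6]
gripper_force: 2.4
tool_pos: [0.4526, 0.0905, 0.0044]
contact_force: [-0.8, 11.2, -0.1]
gripper_force: 5.3
```

The force rises to 11 N without movement, so the board is seated against the fence. I back off, rise and check.

```bash
python3 -m inch '[0,0,0,5,0,0,0.6, 0,0,0,10,0,0,0.6, 0,0,0,8,0,0,0.6, 0,0,0,0,0,-20,0.6, 0,0,0,0,0,-40,0.6, 0,0,0,0,0,-40,0.6, 0,0,0,0,0,-40,0.6, 0,0,0,0,0,-40,0.6, 0,0,0,0,0,-40,0.6, 0,0,0,0,0,0,0.6]'
python3 - <<'E'
from h import *
from workcell import models
import cv2
a=optics.read_camera("side")["image"][200:350,130:330,::-1];b=optics.read_camera("wrist")["image"][:,:,::-1]
cv2.imwrite("pics/a4.png",np.vstack([cv2.resize(a,(400,300),interpolation=2),cv2.resize(b,(400,300))]))
for c in("side","wrist"):
    for t in("board_head","board_foot","knob_screw"):
        print(c,t,[np.round(r["xyz"],3).tolist() for r in models.pinpoint(c,t) if r["xyz"][2]<.03])
E
```

```text
clock: 14.8
tool_pos: [0.4543, 0.1132, 0.2287]
tool_rot: [179.6, 0.0, 90.0]
contact_force: [-0.2, -0.1, -0.3]
width: 0.0513
gripper_force: 0.0
side board_head [[0.367, 0.064, 0.012]]
side board_foot [[0.568, -0.136, 0.001], [0.638, 0.124, 0.001], [0.528, 0.063, 0.011]]
side knob_screw [[0.575, 0.167, -0.001]]
wrist board_head [[0.37, 0.063, 0.01]]
wrist board_foot [[0.643, 0.127, -0.002], [0.483, 0.207, 0.001], [0.655, 0.191, -0.006], [0.53, 0.062, 0.011]]
wrist knob_screw [[0.574, 0.164, 0.004], [0.412, -0.011, 0.001]]
```

View pics/a4.png

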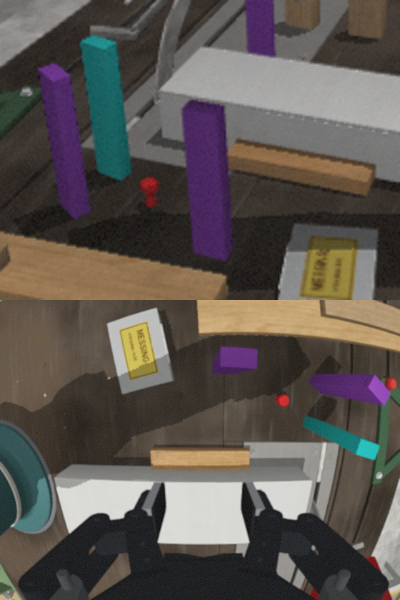

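The picture shows the board flat along the fence face (side 300,167; wrist 200,457), between the fence's ends. The bystanders stand where they were, and head and foot measure within 2 mm of the ideal y=0.0615. I'm handing in.

```bash
python3 -c "
from workcell import job_done;print(job_done())"
```

```text
the job is handed in; nothing more can be done
None
```

The spruce board was tipped over and pushed flat against the fence, within both its ends, with nothing else seen to move; the job was handed in at about 15 s.

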